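# Load the spice mill and keep the grinding cup pressed

### The arm

A 6-joint arm with a two-finger parallel gripper is mounted at the origin on the work surface. World frame = base frame: x ahead of the robot, y to its left, z up, the work surface at z = 0. Lengths are in m, angles in degrees, forces in N, time in s.
With the tool pointing down it reaches from about 0.35 to 0.875 m from the base axis. Payload 4.2 kg.
Tool frame: the origin (TCP) lies between the finger pads; the fingertips stand 25 mm ahead of it and the grasp point (between the pads) lies 6 mm ahead of it (r.tips_ahead is the distance from the TCP to the fingertips, in m); z points along the fingers, y is the direction in which the jaws open and shut (so a half turn about z gives the same grasp; the last joint's range is limited). The gripper opens to 87 mm and grips with 3 to 60 N. Pads are 19 mm wide; open, the fingers measure 117 mm over their backs; the gripper's body (75 mm by 190 mm) begins 51 mm behind the grasp point.
Start: joints at [85.405, 22.042, 0.453, 0, -68.411, -14.817], TCP at [0.208, 0.589, 0.248] pointing down, gripper open.
Joint ranges: [-179.83, 179.83], [-69.29, 118.12], [-61.27, 80.66], [-181.25, 117.63], [-171.15, -9.14], [-177.46, 177.46]. Speed limits (degrees/s): [159.86, 159.86, 180, 180, 180, 180].

### API

Orientations are given as a 3x3 rotation matrix whose columns are the frame's x, y, z axes.
In Python, from station import r, vision, finish_job gives the robot as it stands.
- The arm moves only by the shell command python3 -m jog 'ROWS'. ROWS is a JSON object of lists of equal length, an entry for each row: "rot": the turn, a rotation vector about the world's x, y, z in degrees, a list of three; "delta_pos": the shift along the world's x, y, z in mm, a list of three; "grip": the opening in per cent of the stroke, from 0 (shut) to 100 (fully open). A call has 1 to 10 rows; each row shifts and turns the commanded pose from where the row before left it; what a row does not reach is not made up. A row lasts 1/12 s, in which the tool goes at most 41.7 mm and 7.16 degrees, less where a joint would pass 70% of its speed; a pose out of reach is approached as far as the arm can. A call with a gripper value outside its range is refused whole. The fingers move at their own pace and stop on an object; the grip force is fixed at half the most. Time passes only in rows, so rows that do not move let the fingers close. It gives the time, the measured TCP pose, the force and the opening at its end, in the units of the state.
- r.sense(): the state, without advancing time (a new reading comes with each control period).
- vision.capture(name): name is "scene" or "side" or "wrist"; returns a dict with "frame" (400x640x3 uint8, red, green, blue), "K" (3x3 intrinsics, pixels), "xyz" and "orientation" of the camera in the world. Camera axes: x right, y up, looking along -z (the intrinsics and any distortion apply to the point x, -y, -z); pixel columns grow to the right and rows downward; lengths in m; the calibration is good to about 2 mm. A picture is of the moment at which its call begins. There is no depth.
- finish_job(): hands the job in, once; it reports no verdict.
The state is a dict: "time_s": time; "joints": joint angles; "joint_velocities": joint speeds; "effort": joint torques, N m; "tcp_pos": TCP position; "ee_rot": TCP orientation; "wrist_force": force on the tool from outside, world axes, zero at the start; "moment": the same for the moment, N m; "gripper_width": opening from 0.0 (shut) to 1.0 (fully open).
Only numpy, scipy, OpenCV 4.12 (cv2) and the standard library are available. Lean on these libraries where they do the work, as an engineer would, in place of code of your own. Each camera call takes 0.05 s, during which the arm holds its last target. There are 200 camera calls.

### The job

Get the spice mill running: slide the transport lock on top of its base all the way to its open end stop so that the drive is uncovered, then pick up the steel grinding cup by its bar grip, keep it upright and turn it until its lobed foot meshes with the cross slots of the drive. Push the cup down fully home against the spring and finish like that, still gripping the cup and pressing it down (do not let go: the spring would lift it). Leave the other kitchen things where they are.

Things in the scene. Friction and masses are not known exactly. Their poses are not given: they have to be found in the camera images.
- mill: Spice mill base, a white block fixed on the table: 140 (own x) x 220 (own y) x 70 mm high. Origin at the centre of its underside, z up. The round drive well is at own (0, -50 mm) in the top face. The transport lock slides along own y between two steel rails 71 mm apart that stand 10 mm above the top face.
- lock (a joint): Transport lock: 0 m = locked, 0.075 m = open, at its end stop; grows towards the mill's own +y; starts between 0 and 0.02. Its 62 x 62 x 4 mm steel plate, 3.5 mm above the mill's top face, covers the drive well when locked and leaves it free only when open. Takes 3 to 4 N to slide and stays where it is left.
- lock_grip (a point): Centre of the top edge of the lock's black upright grip fin, 107.5 mm above the table. The fin is 36 mm long (mill's own x), 12 mm thick (mill's own y, the sliding direction) and stands 30 mm up from the plate; it moves with the lock. Axes as the mill's.
- drive_face (a point): Centre of the drive's top face, 71.5 mm above the table. The drive, 54 mm across, has four 14 mm square steel pads that leave a cross of two slots, 10 mm wide, 18 mm deep, open at the ends; the point's own x and y run along the slots. It starts at any angle, turns about the vertical but stiffly (0.08 N m), and is hidden under the lock until that is opened.
- pin (a joint): Spring pin (switch) of 7 mm diameter in the centre of the cross, its top 9 mm below the drive's face at rest. 0 m = up; grows as it is pressed down, 0.007 when the cup is fully home. The spring pushes up with 6 N at rest and 9 N at home, more than the cup's weight, so the cup must be kept pressed.
- cup: Grinding cup, 104 mm high, about 0.25 kg, standing on its foot. Origin: centre of the foot's underside, z up. Foot: a cross of two lobes along own x and y, 40 mm tip to tip, 8 mm wide (36 and 5 mm in the lowest 4 mm), 16 mm high; every quarter turn meshes alike. Steel body of 60 mm diameter from 16 mm up. Home: its underside on the drive's face, so the origin 16 mm below that face.
- cup_grip (a point): Middle of the cup's black bar grip, 88 mm above the cup's origin, axes as the cup's. The bar is 46 mm long along own x, 14 mm thick along own y, and reaches from 72 to 104 mm above the origin; the body below it domes in from 60 mm diameter at 52 mm to 40 mm at 70 mm.
- storage_jar: Bystander: steel jar with a round knob on its lid and no bar grip, 58 mm diameter, 78 mm high; origin at the centre of its underside.
- salt_pot: Bystander: small white pot, 44 mm diameter, 75 mm high; origin under its centre.
- bowl: Bystander: white bowl, 110 mm diameter, 45 mm high; origin under its centre.
- sauce: Bystander: clear sauce bottle, 60 mm diameter, 150 mm high; origin under its centre.
- mug: Bystander: white mug, 74 mm diameter, 80 mm high, handle at its own +y; origin under its centre.
- spatula: Bystander: spatula lying flat along its own x.
- tin: Bystander: steel tin, 72 mm diameter, 100 mm high; origin under its centre.
Not all that is in view belongs to the job. Leave any orange look-alike of the cup alone.

How it is judged:
By the outcome, as a careful person would: the job done as asked, in the order asked, and still so for the second after the job is handed in, while the arm keeps its last pose, push and grip.
It also fails if it takes over 58 s, if anything falls off the work surface, if the arm or the gripper's body presses on something with over 40 N, if the wrist force passes 120 N, or if a joint passes its speed limit or range.

## Working session

There is one attempt and no reset: what is moved stays moved. The work goes in short steps, Python scripts to look and compute and a shell command to move; the robot and the scene stay as the last step left them, time stands still between calls to the robot, and variables do not carry over. Pictures are saved under pics/ and viewed, about 8 in all and at most 12, crops included, and the job is handed in when it is done.

```bash
mkdir -p pics
cat > h.py <<'E'
import numpy as np, cv2
from station import r, vision
def cap(n,save=None):
    c=vision.capture(n); c={k:(np.array(v) if k!='frame' else v) for k,v in c.items()}
    if save: cv2.imwrite('pics/'+save,c['frame'][:,:,::-1]); np.savez('pics/'+save[:-4]+'.npz',**{k:c[k] for k in('frame','K','xyz','orientation')})
    return c
def load(n): return dict(np.load('pics/'+n+'.npz'))
def ray(c,u,v):
    d=np.linalg.inv(c['K'])@[u,v,1]; d=c['orientation'].reshape(3,3)@(d*[1,-1,-1]); return d/np.linalg.norm(d)
def plane(c,u,v,z):
    d=ray(c,u,v); return c['xyz']+d*(z-c['xyz'][2])/d[2]
def proj(c,P):
    p=c['orientation'].reshape(3,3).T@(np.array(P)-c['xyz']); p=c['K']@(p*[1,-1,-1]); return p[:2]/p[2]
E
python3 - <<'E'
from h import *
a=cap('scene','s0.png');b=cap('side','d0.png');w=cap('wrist','w0.png')
for c in(a,b,w):print(c['xyz'].round(3),c['orientation'].round(2).tolist(),c['K'].round(1).tolist())
s=r.sense();print(s)
E
```

```text
[1.234 0.686 1.034] [[-0.72, -0.5, 0.48], [0.69, -0.5, 0.52], [-0.02, 0.71, 0.71]] [[450.0, 0.0, 318.3], [0.0, 450.0, 197.5], [0.0, 0.0, 1.0]]
[ 0.325 -1.083  1.142] [[0.97, 0.16, -0.16], [-0.23, 0.67, -0.7], [-0.01, 0.72, 0.69]] [[499.1, 0.0, 316.8], [0.0, 499.1, 198.7], [0.0, 0.0, 1.0]]
[0.28  0.563 0.383] [[-0.33, 0.91, 0.26], [-0.94, -0.32, -0.09], [0.0, -0.28, 0.96]] [[329.1, 0.0, 318.2], [0.0, 329.1, 199.3], [0.0, 0.0, 1.0]]
{'time_s': 0.15, 'joints': array([ 8.54032064e+01,  2.20801318e+01,  3.97242547e-01, -2.03617475e-02,
       -6.84115845e+01, -1.48162910e+01]), 'joint_velocities': array([ 0.00767246, -0.11737173,  0.1693911 ,  0.16742663,  0.043433  ,
       -0.02582517]), 'effort': array([ 6.86219428e-04, -3.91051161e+01,  1.87586617e+01,  4.22236294e+00,
        1.23848033e-02, -1.35552291e-04]), 'tcp_pos': array([0.20758507, 0.5890755 , 0.24671318]), 'ee_rot': array([[ 9.43103243e-01, -3.32499715e-01, -4.61531462e-04],
       [-3.32500020e-01, -9.43101862e-01, -1.61706803e-03],
       [ 1.02403477e-04,  1.67852132e-03, -9.99998586e-01]]), 'wrist_force': array([ 0.02206065,  0.76065633, -0.17239543]), 'moment': array([0.00758279, 0.05235658, 0.02574181]), 'gripper_width': 0.9995831539946437}
```

View pics/s0.png

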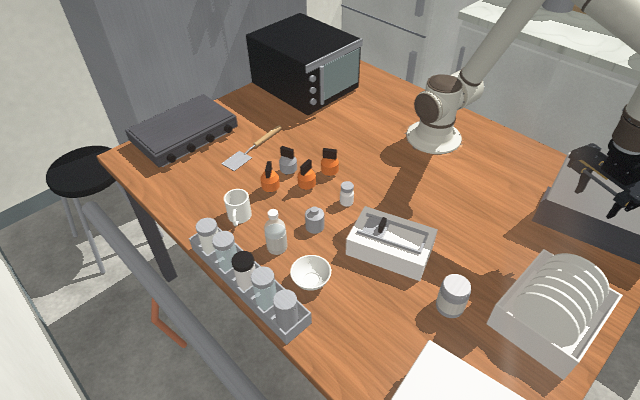

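View pics/d0.png

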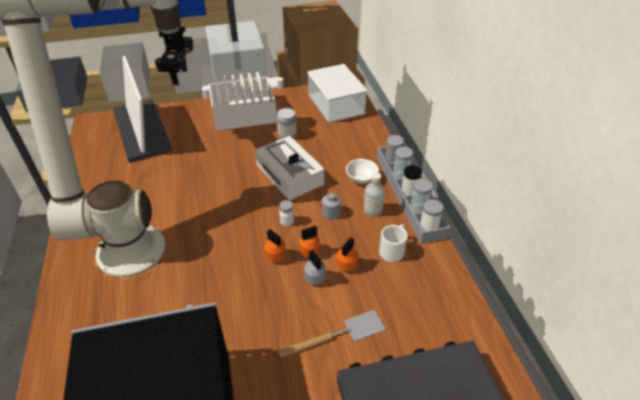

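The scene view shows the mill at about (390,240) with its fin at (380,226). The steel cup is at (287,160), between three orange look-alikes. The side view has the cup at (316,270) and the mill at (290,165). Next I'll enlarge these regions.

Run:
```python
from h import *
a=load('s0');b=load('d0')
f=lambda c,x,y,w,h,s:cv2.resize(c['frame'][y:y+h,x:x+w,::-1],None,fx=s,fy=s,interpolation=cv2.INTER_CUBIC)
top=np.hstack([f(a,340,200,100,75,4),f(b,250,130,100,75,4)]);bot=np.hstack([f(a,255,140,100,75,4),f(b,255,215,100,75,4)])
cv2.imwrite('pics/crop0.png',np.vstack([top,bot]))
print('cup', plane(a,287,153,.104),plane(b,315,261,.104))
for n,u,v in(('fin',382,221),):print(n,plane(a,u,v,.1075))
print(plane(b,290,152,.1075))
```

```text
cup [ 0.5273749  -0.21197786  0.104     ] [ 0.50877593 -0.25604341  0.104     ]
fin [0.53911206 0.19968952 0.1075    ]
[0.53221832 0.21343235 0.1075    ]
```

View pics/crop0.png

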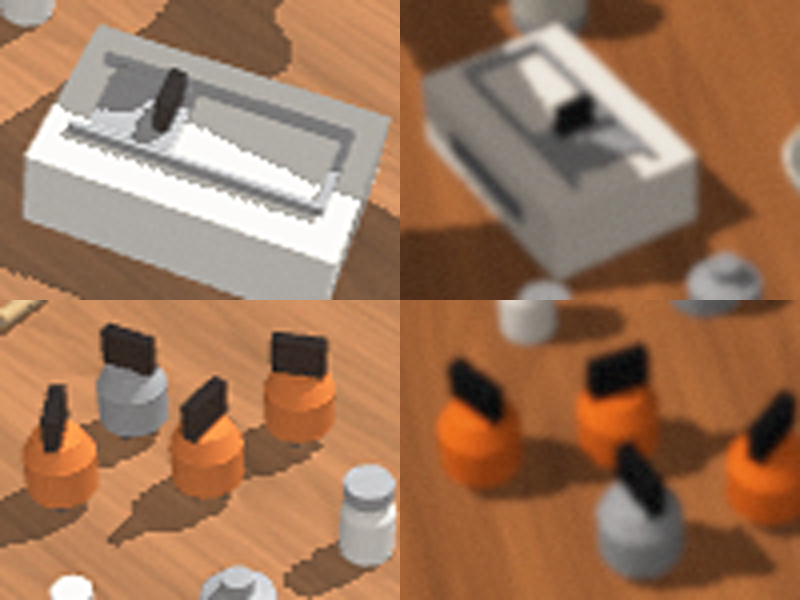

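Run:
```python
from h import *
a=load('s0');b=load('d0')
def tri(p,q):
    d,e=ray(a,*p),ray(b,*q);A=np.array([d,-e]).T;t=np.linalg.lstsq(A,b['xyz']-a['xyz'],rcond=None)[0]
    P,Q=a['xyz']+d*t[0],b['xyz']+e*t[1];return ((P+Q)/2).round(4),np.linalg.norm(P-Q).round(4)
def blob(c,x0,y0,x1,y1):
    m=(c['frame'][y0:y1,x0:x1].max(2)<70).astype(np.uint8)
    n,l,s,ce=cv2.connectedComponentsWithStats(m);i=1+s[1:,4].argmax();return ce[i]+[x0,y0],s[i]
A,B=blob(a,276,144,300,160),blob(b,305,250,325,272);print(A,B,'cup',tri(A[0],B[0]))
A,B=blob(a,372,212,392,236),blob(b,284,150,304,168);print(A,B,'fin',tri(A[0],B[0]))
S=[(365,206),(437.5,229.5),(428.7,258.7),(346.2,239.2)];
for p in S:print('S',plane(a,*p,.07).round(3))
D=[(288.7,135.5),(324.2,168.7),(288.2,183.7),(256.2,148.7)]
for p in D:print('D',plane(b,*p,.07).round(3))
```

```text
(array([286.54166667, 152.00833333]), array([  4,   2,  14,  13, 120], dtype=int32)) (array([315.18309859, 259.85915493]), array([  4,   1,  13,  19, 142], dtype=int32)) cup (array([ 0.5122, -0.2359,  0.0848]), np.float64(0.0034))
(array([381.65789474, 224.75      ]), array([ 6,  5,  8, 16, 76], dtype=int32)) (array([293.03846154, 159.23076923]), array([ 4,  4, 11, 11, 78], dtype=int32)) fin (array([0.5376, 0.1979, 0.0885]), np.float64(0.0024))
S [0.501 0.106 0.07 ]
S [0.425 0.311 0.07 ]
S [0.526 0.354 0.07 ]
S [0.633 0.154 0.07 ]
D [0.553 0.355 0.07 ]
D [0.633 0.146 0.07 ]
D [0.503 0.101 0.07 ]
D [0.429 0.306 0.07 ]
```

```bash
python3 -m jog '{"rot":[[0,0,2.64],[0,0,2.64],[0,0,2.64],[0,0,2.64],[0,0,2.64],[0,0,2.64],[0,0,2.64],[0,0,2.64]],"delta_pos":[[22,-26,0],[22,-26,0],[22,-26,0],[22,-26,0],[22,-26,0],[22,-26,0],[22,-26,0],[22,-26,0]],"grip":[100,100,100,100,100,100,100,100]}'
python3 -m jog '{"rot":[[0,0,2.64],[0,0,2.64],[0,0,2.64],[0,0,2.64],[0,0,2.64],[0,0,2.64],[0,0,2.64],[0,0,0],[0,0,0]],"delta_pos":[[22,-26,0],[22,-26,0],[22,-26,0],[22,-26,0],[22,-26,0],[22,-26,0],[22,-26,0],[0,0,0],[0,0,0]],"grip":[100,100,100,100,100,100,100,100,100]}'
python3 - <<'E'
from h import *
c=cap('wrist','w1.png');s=r.sense();R=s['ee_rot'];print(s['tcp_pos'],np.degrees(np.arctan2(R[1,1],R[0,1])),s['joints'].round(1),s['wrist_force'])
print('well',proj(c,(.546,.182,.07)),'fin',proj(c,(.538,.198,.1075)))
E
```

```text
time_s: 0.82
tcp_pos: [0.3843, 0.3799, 0.2474]
ee_rot: [[0.999, 0.032, -0.0], [0.032, -0.999, -0.0], [-0.0, 0.0, -1.0]]
wrist_force: [0.4, 0.0, 0.1]
gripper_width: 1.0
time_s: 1.57
tcp_pos: [0.5383, 0.1978, 0.2468]
ee_rot: [[0.94, 0.342, -0.001], [0.342, -0.94, -0.001], [-0.001, 0.0, -1.0]]
wrist_force: [-0.7, 0.3, -0.3]
gripper_width: 0.998
[0.53774324 0.19880376 0.24700117] -69.92279127479269 [ 36.5  17.1  -7.   -0.  -66.   73.6] [-0.49023639  0.78107216 -1.21461882]
well [335.8310634  182.79546273] fin [317.56785645 195.15700879]
```

View pics/w1.png

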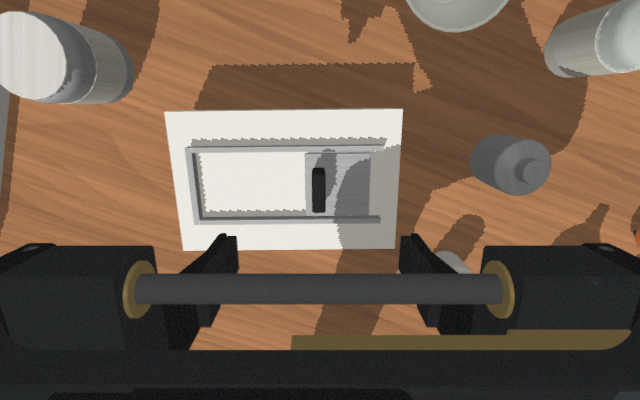

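Wrist view: the mill's top corners are at (165,111), (403,109), (397,248) and (184,250). The fin spans (311–325, 168–212), and the lock sits to its right and covers the well.

Run:
```python
from h import *
c=load('w1')
P=[plane(c,*p,.07) for p in[(165,111),(403,109),(397,248),(184,250)]]
for p in P:print(p.round(4))
P=np.array(P);print('cen',P.mean(0));y=(P[0]+P[3]-P[1]-P[2]);print('yaw+y',np.degrees(np.arctan2(y[1],y[0])),np.linalg.norm(y)/2)
x=P[2]+P[3]-P[0]-P[1];print(np.degrees(np.arctan2(x[1],x[0])),np.linalg.norm(x)/2)
m=(c['frame'][160:220,300:340].max(2)<60).astype(np.uint8);n,l,s,ce=cv2.connectedComponentsWithStats(m);i=1+s[1:,4].argmax();print(s[i],ce[i])
u=ce[i][0]+300;print('fin',plane(c,u,168,.1075),plane(c,u,212,.0775),plane(c,u,212,.1075))
```

```text
[0.5557 0.3537 0.07  ]
[0.632  0.1488 0.07  ]
[0.5028 0.0977 0.07  ]
[0.4251 0.3046 0.07  ]
cen [0.52891594 0.22621578 0.07      ]
yaw+y 110.51411945684548 0.21980158022867483
-158.91897512580144 0.13920293122196511
[ 12   8  13  44 542] [18.26383764 29.29704797]
fin [0.56070043 0.20561406 0.1075    ] [0.51423795 0.18870873 0.0775    ] [0.52370261 0.1921551  0.1075    ]
```

```bash
python3 -m jog '{"rot":[[0,0,0.6],[0,0,0],[0,0,0],[0,0,0],[0,0,0],[0,0,0],[0,0,0],[0,0,0],[0,0,0],[0,0,0]],"delta_pos":[[2,-0.5,-25],[0,0,-30],[0,0,-30],[0,0,-25],[0,0,-15],[0,0,-13],[0,0,0],[0,0,0],[0,0,0],[0,0,0]],"grip":[80,60,50,40,40,40,40,0,0,0]}'
python3 -m jog '{"rot":[[0,0,0],[0,0,0],[0,0,0],[0,0,0]],"delta_pos":[[0,0,0],[0,0,0],[0,0,0],[0,0,0]],"grip":[0,0,0,0]}'
```

```text
time_s: 2.45
tcp_pos: [0.5402, 0.1998, 0.1109]
ee_rot: [[0.935, 0.356, 0.002], [0.356, -0.935, 0.001], [0.003, -0.0, -1.0]]
wrist_force: [-0.6, -0.4, 0.5]
gripper_width: 0.326
time_s: 2.78
tcp_pos: [0.5401, 0.199, 0.1104]
ee_rot: [[0.935, 0.355, 0.001], [0.355, -0.935, 0.0], [0.001, -0.0, -1.0]]
wrist_force: [-0.9, -0.8, 3.9]
gripper_width: 0.136
```

```bash
python3 -m jog '{"rot":[[0,0,0],[0,0,0],[0,0,0],[0,0,0],[0,0,0],[0,0,0],[0,0,0]],"delta_pos":[[-3.5,9.4,0],[-3.5,9.4,0],[-3.5,9.4,0],[-3.5,9.4,0],[-3.5,9.4,0],[0,0,0],[0,0,0]],"grip":[0,0,0,0,0,0,0]}'
python3 -m jog '{"rot":[[0,0,0],[0,0,0],[0,0,0],[0,0,0],[0,0,0]],"delta_pos":[[-0.7,1.9,0],[-0.7,1.9,0],[-0.7,1.9,0],[0,0,0],[0,0,0]],"grip":[0,0,0,0,0]}'
```

```text
time_s: 3.37
tcp_pos: [0.5216, 0.2482, 0.1104]
ee_rot: [[0.934, 0.356, 0.001], [0.356, -0.934, 0.002], [0.001, -0.002, -1.0]]
wrist_force: [-3.4, 1.9, 5.6]
gripper_width: 0.135
time_s: 3.78
tcp_pos: [0.5199, 0.2527, 0.1104]
ee_rot: [[0.935, 0.356, 0.001], [0.356, -0.935, 0.0], [0.001, -0.0, -1.0]]
wrist_force: [0.2, -1.9, 5.3]
gripper_width: 0.135
```

```bash
python3 -m jog '{"rot":[[0,0,0],[0,0,0],[0,0,0],[0,0,0]],"delta_pos":[[-0.7,1.9,0],[-0.7,1.9,0],[0,0,0],[0,0,0]],"grip":[0,0,0,0]}'
python3 -m jog '{"rot":[[0,0,0],[0,0,0],[0,0,0],[0,0,0]],"delta_pos":[[-0.7,1.9,0],[-0.7,1.9,0],[0,0,0],[0,0,0]],"grip":[0,0,0,0]}'
python3 -m jog '{"rot":[[0,0,0],[0,0,0],[0,0,0],[0,0,0]],"delta_pos":[[-0.7,1.9,0],[-0.7,1.9,0],[0,0,0],[0,0,0]],"grip":[0,0,0,0]}'
```

```text
time_s: 4.12
tcp_pos: [0.5185, 0.2563, 0.1104]
ee_rot: [[0.935, 0.356, 0.001], [0.356, -0.935, 0.0], [0.001, 0.0, -1.0]]
wrist_force: [-0.4, -2.8, 5.9]
gripper_width: 0.137
time_s: 4.45
tcp_pos: [0.5171, 0.2601, 0.1104]
ee_rot: [[0.935, 0.356, 0.001], [0.356, -0.935, 0.0], [0.001, 0.0, -1.0]]
wrist_force: [0.2, -2.7, 5.8]
gripper_width: 0.138
time_s: 4.78
tcp_pos: [0.5157, 0.2639, 0.1104]
ee_rot: [[0.935, 0.356, 0.001], [0.356, -0.935, 0.0], [0.001, 0.0, -1.0]]
wrist_force: [-0.6, -1.7, 5.8]
gripper_width: 0.137
```

```bash
python3 -m jog '{"rot":[[0,0,0],[0,0,0],[0,0,0],[0,0,0]],"delta_pos":[[-0.7,1.9,0],[-0.7,1.9,0],[0,0,0],[0,0,0]],"grip":[0,0,0,0]}'
python3 -m jog '{"rot":[[0,0,0],[0,0,0],[0,0,0],[0,0,0]],"delta_pos":[[-0.7,1.9,0],[-0.7,1.9,0],[0,0,0],[0,0,0]],"grip":[0,0,0,0]}'
```

```text
time_s: 5.12
tcp_pos: [0.5143, 0.2677, 0.1104]
ee_rot: [[0.935, 0.356, 0.001], [0.356, -0.935, 0.0], [0.001, 0.0, -1.0]]
wrist_force: [-0.2, -3.1, 5.4]
gripper_width: 0.138
time_s: 5.45
tcp_pos: [0.5138, 0.2688, 0.1103]
ee_rot: [[0.935, 0.356, 0.001], [0.356, -0.935, -0.004], [-0.001, 0.004, -1.0]]
wrist_force: [5.4, -11.7, 5.6]
gripper_width: 0.135
```

```bash
python3 -m jog '{"rot":[[0,0,0],[0,0,0],[0,0,0],[0,0,0],[0,0,0],[0,0,0],[0,0,0]],"delta_pos":[[-0.3,0.9,0],[0,0,0],[0,0,0],[0,0,0],[0,0,0],[0,0,0],[0,0,20]],"grip":[0,0,40,40,40,40,40]}'
python3 -m jog '{"rot":[[0,0,0],[0,0,0],[0,0,0],[0,0,0],[0,0,0],[0,0,0],[0,0,0],[0,0,0]],"delta_pos":[[0,0,30],[0,0,30],[5,-15,30],[7,-20,10],[7,-20,0],[7,-20,0],[7,-15,0],[0,0,0]],"grip":[60,100,100,100,100,100,100,100]}'
python3 - <<'E'
from h import *
c=cap('wrist','w2.png')
cv2.imwrite('pics/w2c.png',cv2.resize(c['frame'][90:270,150:430,::-1],None,fx=2.8,fy=2.8,interpolation=cv2.INTER_CUBIC))
print(proj(c,(.5466,.179,.0715)))
E
```

```text
time_s: 6.03
tcp_pos: [0.51, 0.2708, 0.1255]
ee_rot: [[0.935, 0.355, -0.008], [0.355, -0.935, -0.005], [-0.009, 0.002, -1.0]]
wrist_force: [-0.8, -0.6, 0.0]
gripper_width: 0.376
time_s: 6.7
tcp_pos: [0.546, 0.1803, 0.2292]
ee_rot: [[0.936, 0.353, -0.001], [0.353, -0.936, 0.0], [-0.0, -0.0, -1.0]]
wrist_force: [0.8, 0.1, -0.4]
gripper_width: 0.917
[319.51869062 189.56397022]
```

View pics/w2c.png

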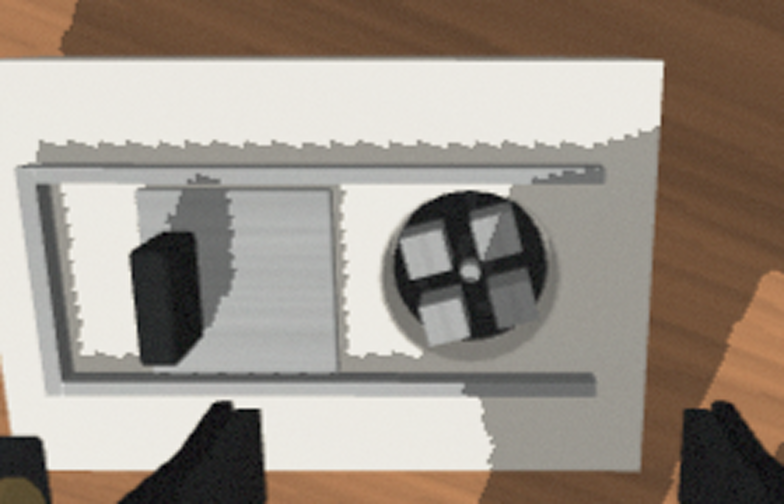

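Lock open: the plate spans crop x 137–337 and the drive is uncovered. Its four pads are centred at about (427,251), (497,230), (444,318) and (514,297) in the crop, with the pin at (470,270).

Run:
```python
from h import *
c=load('w2');yd=np.radians(110.8);Y=np.array([np.cos(yd),np.sin(yd)]);X=np.array([Y[1],-Y[0]]);C=np.array([.529,.226])
f=lambda u,v,z:plane(c,150+u/2.8,90+v/2.8,z)[:2]
for n,u,v,z in[('plateL',137,270,.0775),('plateR',334,270,.0775),('end inner',60,270,.08),('millR',650,270,.07),('pin',470,270,.0625)]:
  p=f(u,v,z);print(n,p.round(4),'own',((p-C)@X).round(4),((p-C)@Y).round(4))
P=np.array([f(*q,.0715) for q in[(427,251),(497.5,230),(444,318),(514,297)]])
print('cen',P.mean(0).round(4))
for i,j in[(0,1),(2,3),(0,2),(1,3)]:
  d=P[j]-P[i];print(np.linalg.norm(d).round(4),np.degrees(np.arctan2(d[1],d[0]))%90)
# rim circle check: well/drive disc 54 mm across
g=cv2.cvtColor(c['frame'],cv2.COLOR_RGB2GRAY);m=((g<70)*255).astype(np.uint8)[150:230,285:352]
n,l,s,ce=cv2.connectedComponentsWithStats(m);i=1+s[1:,4].argmax();pts=np.argwhere(l==i)[:,::-1]
h=cv2.convexHull(pts.astype(np.int32));e=cv2.fitEllipse(h);print('ellipse',e,plane(c,285+e[0][0],150+e[0][1],.0715).round(4))
# pads by brightness inside
for q in[(427,251),(497.5,230),(444,318),(514,297)]:
  u,v=int(150+q[0]/2.8),int(90+q[1]/2.8);print(g[v-2:v+3,u-2:u+3].mean())
```

```text
plateL [0.5124 0.2823] own 0.0045 0.0586
plateR [0.5348 0.223 ] own 0.0043 -0.0049
end inner [0.5046 0.3047] own 0.0051 0.0822
millR [0.5695 0.1257] own 0.0023 -0.1081
pin [0.5467 0.1807] own 0.0005 -0.0486
cen [0.5475 0.1808]
0.024 37.58340942272974
0.0244 38.06573301825113
0.0235 33.87118136204464
0.0233 34.724164042623784
ellipse ((32.48204803466797, 34.11709976196289), (52.549495697021484, 54.21864318847656), 94.17915344238281) [0.5508 0.1826 0.0715]
173.32
124.8
173.88
106.44
```

```bash
python3 -m jog '{"rot":[[0,0,0],[0,0,0],[0,0,0],[0,0,0],[0,0,0],[0,0,0],[0,0,0],[0,0,0]],"delta_pos":[[-3,-35,10],[-3,-35,10],[-3,-35,10],[-3,-35,0],[-3,-35,0],[-3,-35,0],[-3,-35,0],[-3,-35,0]],"grip":[100,100,100,100,100,100,100,100]}'
python3 -m jog '{"rot":[[0,0,0],[0,0,0],[0,0,0],[0,0,0],[0,0,0],[0,0,0]],"delta_pos":[[-3,-35,0],[-3,-35,0],[-3,-35,0],[-1,-31,0],[0,0,0],[0,0,0]],"grip":[100,100,100,100,100,100]}'
python3 - <<'E'
from h import *
c=cap('wrist','w3.png');s=r.sense();print(s['tcp_pos'],s['joints'].round(1),proj(c,(.512,-.236,.088)))
E
```

```text
time_s: 7.42
tcp_pos: [0.5216, -0.0985, 0.2594]
ee_rot: [[0.934, 0.357, 0.0], [0.357, -0.934, 0.001], [0.001, -0.001, -1.0]]
wrist_force: [0.5, 0.4, -0.1]
gripper_width: 1.002
time_s: 7.92
tcp_pos: [0.5119, -0.2346, 0.2588]
ee_rot: [[0.935, 0.353, -0.001], [0.353, -0.935, 0.001], [-0.0, -0.001, -1.0]]
wrist_force: [0.8, -0.3, 0.7]
gripper_width: 1.002
[ 0.51201889 -0.23375074  0.25897086] [ -8.1  15.6  -7.4  -0.  -67.1 118.9] [319.45541771 186.66160249]
```

View pics/w3.png

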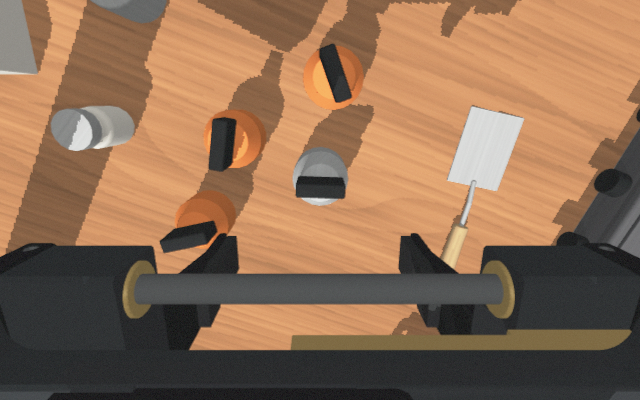

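Wrist view: the steel cup's bar is at (297–345, 177–200), almost horizontal in the image, so the jaws need about a −90° turn. The orange cups are at least 100 px away.

Run:
```python
from h import *
c=load('w3');x0,y0=285,165
m=(c['frame'][y0:215,x0:355].max(2)<55).astype(np.uint8);n,l,s,ce=cv2.connectedComponentsWithStats(m);i=1+s[1:,4].argmax();print(s[i],ce[i]+[x0,y0])
b=cv2.minAreaRect(np.argwhere(l==i)[:,::-1].astype(np.int32));print(b)
q=cv2.boxPoints(b)+[x0,y0];print(q.round(1))
for p in q:print(plane(c,*p,.104).round(4))
top=q[np.argsort(q[:,1])];bot=top[2:];
d=plane(c,*bot[1],.104)-plane(c,*bot[0],.104);print('ang',np.degrees(np.arctan2(d[1],d[0])),np.linalg.norm(d))
d=plane(c,*top[1],.104)-plane(c,*top[0],.104);print('ang',np.degrees(np.arctan2(d[1],d[0])),np.linalg.norm(d))
# body: grey blob -> circle 60 mm at z .052
hsv=cv2.cvtColor(c['frame'],cv2.COLOR_RGB2HSV)[140:220,280:360]
m=((hsv[:,:,1]<60)).astype(np.uint8);n,l,s,ce=cv2.connectedComponentsWithStats(m);i=1+s[1:,4].argmax();print(s[i])
x,y,w,h,_=s[i];u,v=280+x+w/2,140+y+h/2
print('body',plane(c,u,v,.045),np.linalg.norm(plane(c,280+x,v,.045)-plane(c,280+x+w,v,.045)))
```

```text
[ 11  11  49  22 700] [321.13714286 184.95285714]
((35.01206970214844, 21.294828414916992), (48.09334182739258, 19.613157272338867), 3.3664605617523193)
[[295.4 194.7]
 [296.6 175.1]
 [344.6 177.9]
 [343.4 197.5]]
[ 0.5009 -0.2166  0.104 ]
[ 0.5185 -0.2114  0.104 ]
[ 0.5314 -0.2529  0.104 ]
[ 0.5139 -0.2588  0.104 ]
ang -72.77936363596827 0.04419942299041581
ang -72.72396169446776 0.043445227500172164
[  13    7   55   59 2543]
body [ 0.51297276 -0.23695883  0.045     ] 0.059744750490102555
```

```bash
python3 -m jog '{"rot":[[0,0,-6.67],[0,0,-6.67],[0,0,-6.67],[0,0,-6.67],[0,0,-6.67],[0,0,-6.67],[0,0,-6.67],[0,0,-6.67],[0,0,-6.67],[0,0,-6.67]],"delta_pos":[[1.5,-2.5,-5],[0,0,-10],[0,0,-10],[0,0,-10],[0,0,-10],[0,0,-10],[0,0,-10],[0,0,-10],[0,0,0],[0,0,0]],"grip":[60,60,60,60,60,60,60,60,60,60]}'
python3 -m jog '{"rot":[[0,0,-6.67],[0,0,-6.67],[0,0,-6.67],[0,0,-6.67],[0,0,0],[0,0,0]],"delta_pos":[[0,0,0],[0,0,0],[0,0,0],[0,0,0],[0,0,0],[0,0,0]],"grip":[60,60,60,60,60,60]}'
python3 - <<'E'
from h import *
c=cap('wrist','w4.png');s=r.sense();print(s['tcp_pos'],s['joints'].round(1),s['gripper_width'],s['ee_rot'].round(3).tolist())
E
```

```text
time_s: 8.8
tcp_pos: [0.5135, -0.2347, 0.1837]
ee_rot: [[0.694, -0.72, -0.002], [-0.72, -0.694, 0.001], [-0.002, 0.001, -1.0]]
wrist_force: [0.4, 0.2, 0.1]
gripper_width: 0.601
time_s: 9.3
tcp_pos: [0.5138, -0.2354, 0.1846]
ee_rot: [[0.304, -0.953, 0.0], [-0.953, -0.304, 0.0], [-0.0, -0.0, -1.0]]
wrist_force: [-0.0, -0.4, 0.3]
gripper_width: 0.594
[ 0.51370552 -0.23565164  0.18463201] [ -8.2  19.3 -13.3  -0.  -57.3  25.9] 0.5963988843655024 [[0.304, -0.953, 0.0], [-0.953, -0.304, 0.0], [-0.0, -0.0, -1.0]]
```

View pics/w4.png

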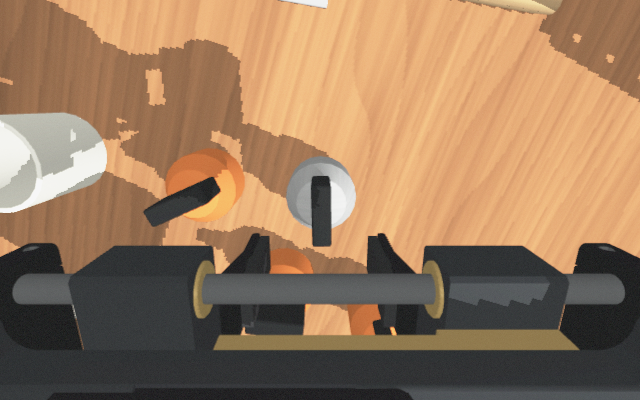

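The bar is centred between the jaws at u≈321 and aligned, and the orange cups are clear of the fingers. I'll descend and grip.

```bash
python3 -m jog '{"rot":[[0,0,0],[0,0,0],[0,0,0],[0,0,0],[0,0,0],[0,0,0],[0,0,0],[0,0,0]],"delta_pos":[[0,0,-25],[0,0,-25],[0,0,-20],[0,0,-14],[0,0,0],[0,0,0],[0,0,0],[0,0,0]],"grip":[60,60,60,60,60,60,0,0]}'
python3 -m jog '{"rot":[[0,0,0],[0,0,0],[0,0,0],[0,0,0],[0,0,0],[0,0,0]],"delta_pos":[[0,0,0],[0,0,0],[0,0,0],[0,0,0],[0,0,0],[0,0,0]],"grip":[0,0,0,0,0,0]}'
python3 -m jog '{"rot":[[0,0,0],[0,0,0],[0,0,0],[0,0,0],[0,0,0]],"delta_pos":[[0,0,5],[0,0,15],[0,0,20],[0,0,0],[0,0,0]],"grip":[0,0,0,0,0]}'
```

```text
time_s: 10.02
tcp_pos: [0.5143, -0.237, 0.102]
ee_rot: [[0.3, -0.954, 0.003], [-0.954, -0.3, -0.001], [0.001, -0.002, -1.0]]
wrist_force: [0.1, 0.0, -0.0]
gripper_width: 0.523
time_s: 10.52
tcp_pos: [0.5133, -0.237, 0.1007]
ee_rot: [[0.299, -0.954, 0.0], [-0.954, -0.299, -0.0], [0.0, -0.0, -1.0]]
wrist_force: [-0.4, 1.0, 0.5]
gripper_width: 0.156
time_s: 10.93
tcp_pos: [0.5137, -0.2369, 0.1413]
ee_rot: [[0.299, -0.954, 0.002], [-0.954, -0.299, 0.0], [0.001, -0.002, -1.0]]
wrist_force: [-0.4, 0.4, -2.2]
gripper_width: 0.156
```

Run:
```python
from h import *
c=load('w2');g=cv2.cvtColor(c['frame'],cv2.COLOR_RGB2GRAY)
# metric top view at z=.0715, 0.1 mm/px... 10 px/mm, 60 mm square about drive
O=np.array([.547,.1807]);W=np.float32([[O[0]+sx*.03,O[1]+sy*.03] for sx,sy in((-1,1),(1,1),(1,-1),(-1,-1))])
src=np.float32([proj(c,(*w,.0715)) for w in W]);H=cv2.getPerspectiveTransform(src,np.float32([[0,0],[600,0],[600,600],[0,600]]))
t=cv2.warpPerspective(c['frame'],H,(600,600),flags=cv2.INTER_CUBIC);tg=cv2.cvtColor(t,cv2.COLOR_RGB2GRAY)
Y,Xg=np.mgrid[:600,:600];inn=(np.hypot(Xg-300,Y-300)<235)
m=((tg>88)&inn).astype(np.uint8);m=cv2.morphologyEx(m,cv2.MORPH_OPEN,np.ones((25,25)))
n,l,s,ce=cv2.connectedComponentsWithStats(m)
for i in range(1,n):
  if s[i,4]<3000:continue
  b=cv2.minAreaRect(np.argwhere(l==i)[:,::-1].astype(np.int32));print(s[i,4],ce[i].round(),'rect',np.round(b[0]),np.round(b[1]),'world angle mod90',round((-b[2])%90,1));cv2.drawContours(t,[cv2.boxPoints(b).astype(int)],0,(255,0,0),2)
cv2.imwrite('pics/top.png',t[:,:,::-1])
```

```text
20709 [322. 137.] rect [326. 130.] [152. 161.] world angle mod90 34.4
20865 [135. 271.] rect [123. 269.] [159. 179.] world angle mod90 35.8
19637 [458. 320.] rect [462. 320.] [143. 155.] world angle mod90 35.4
3497 [318. 289.] rect [318. 290.] [65. 61.] world angle mod90 0.0
18630 [266. 460.] rect [264. 465.] [140. 164.] world angle mod90 36.7
```

View pics/top.png

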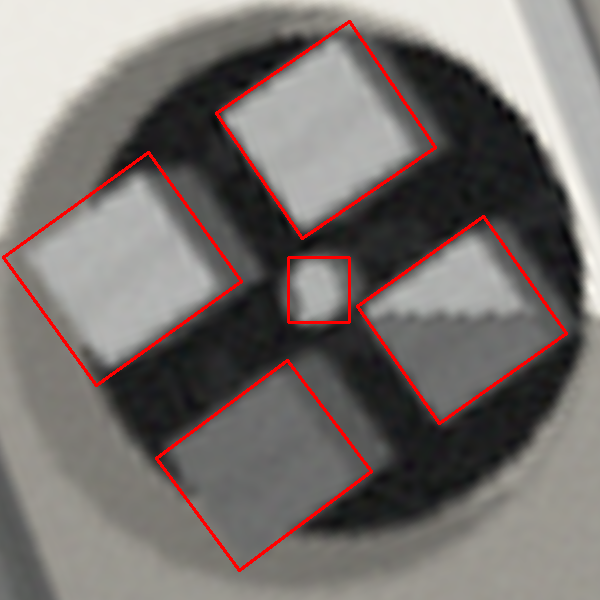

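```bash
python3 -m jog '{"rot":[[0,0,0],[0,0,0],[0,0,0],[0,0,0],[0,0,1.5],[0,0,1.5],[0,0,1.5],[0,0,1.5],[0,0,1.5],[0,0,1.5]],"delta_pos":[[0,0,20],[0,0,30],[0,0,30],[0,0,20],[2.5,30,0],[2.5,30,0],[2.5,30,0],[2.5,30,0],[2.5,30,0],[2.5,30,0]],"grip":[0,0,0,0,0,0,0,0,0,0]}'
python3 -m jog '{"rot":[[0,0,1.5],[0,0,1.5],[0,0,1.5],[0,0,1.5],[0,0,1.5],[0,0,1.5],[0,0,0],[0,0,0],[0,0,0],[0,0,0]],"delta_pos":[[2.5,30,0],[2.5,30,0],[2.5,30,0],[2.5,30,0],[2.5,30,0],[2.5,30,0],[2.5,30,0],[0.5,27.5,0],[0,0,0],[0,0,0]],"grip":[0,0,0,0,0,0,0,0,0,0]}'
python3 - <<'E'
from h import *
c=cap('wrist','w5.png');s=r.sense();R=s['ee_rot'];p=s['tcp_pos'];print(p,s['joints'].round(1),s['wrist_force'],'jaw',np.degrees(np.arctan2(R[1,1],R[0,1]))%90)
for dx in(-.023,0,.023):print('bar top exp',proj(c,p+R@[dx,0,-.0033]).round(1))
print('body bottom exp',[proj(c,p+R@[.03*np.cos(a),.03*np.sin(a),.1007-.052]).round(0).tolist() for a in(0,np.pi/2,-np.pi/2)])
E
```

```text
time_s: 11.77
tcp_pos: [0.5273, -0.0555, 0.2389]
ee_rot: [[0.445, -0.895, -0.003], [-0.895, -0.445, 0.0], [-0.002, 0.003, -1.0]]
wrist_force: [1.5, -1.4, -1.1]
gripper_width: 0.159
time_s: 12.6
tcp_pos: [0.5454, 0.1816, 0.2385]
ee_rot: [[0.581, -0.814, -0.003], [-0.814, -0.581, -0.001], [-0.001, 0.004, -1.0]]
wrist_force: [-1.1, -0.1, -2.2]
gripper_width: 0.158
[0.54542717 0.18063129 0.23883572] [ 34.5  17.6  -7.5  -0.  -65.1   1. ] [ 0.09039647 -1.08119821 -1.70852793] jaw 35.45417583009436
bar top exp [318.5 322.5]
bar top exp [318.6 279. ]
bar top exp [318.7 231.6]
body bottom exp [[319.0, 187.0], [368.0, 235.0], [269.0, 235.0]]
```

View pics/w5.png

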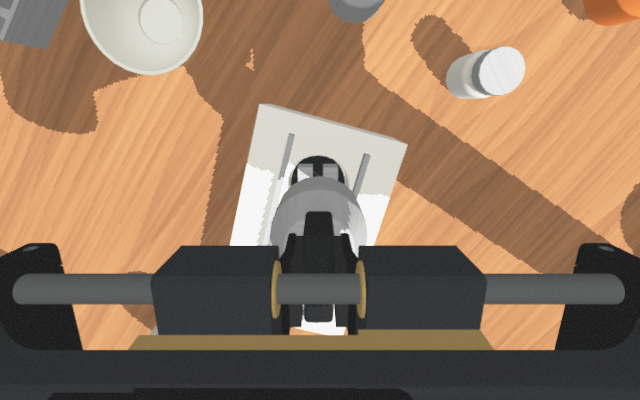

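Run:
```python
from h import *
c=load('w5');s=r.sense();R=s['ee_rot'];p=s['tcp_pos']
print('end face low',proj(c,p+R@[.023,0,.0287]),'top',proj(c,p+R@[.023,0,-.0033]))
for z in(.016,.03,.052):print(z,proj(c,p+R@[.03,0,.1007-z]).round(1),proj(c,p+R@[.033,0,.1007-z]).round(1))
col=c['frame'][165:245,312:326].mean((1)).astype(int).tolist()
for i in range(0,80,2):print(165+i,col[i],end=' ')
```

```text
end face low [318.62091279 208.78034163] top [318.71955827 231.59809806]
0.016 [318.5 173.8] [318.5 169.4]
0.03 [318.6 178.2] [318.6 173.7]
0.052 [318.6 186.6] [318.6 181.5]
165 [64, 66, 66] 167 [70, 70, 71] 169 [73, 74, 74] 171 [77, 77, 77] 173 [77, 78, 78] 175 [85, 86, 85] 177 [126, 127, 125] 179 [127, 128, 128] 181 [125, 127, 125] 183 [125, 126, 125] 185 [127, 128, 127] 187 [128, 128, 127] 189 [134, 135, 134] 191 [145, 146, 144] 193 [144, 145, 144] 195 [144, 145, 143] 197 [143, 144, 143] 199 [142, 143, 142] 201 [142, 143, 142] 203 [142, 143, 142] 205 [142, 143, 141] 207 [140, 142, 140] 209 [142, 143, 142] 211 [82, 83, 83] 213 [35, 36, 36] 215 [36, 38, 37] 217 [36, 36, 36] 219 [37, 38, 38] 221 [37, 37, 38] 223 [34, 35, 35] 225 [36, 37, 36] 227 [35, 36, 36] 229 [36, 37, 38] 231 [36, 37, 37] 233 [36, 37, 37] 235 [39, 40, 41] 237 [40, 40, 42] 239 [39, 41, 41] 241 [39, 41, 41] 243 [40, 42, 42]
```

```bash
python3 -m jog '{"rot":[[0,0,0],[0,0,0],[0,0,0],[0,0,0],[0,0,0],[0,0,0]],"delta_pos":[[2.2,-0.2,-10],[0,0,-20],[0,0,-20],[0,0,-8],[0,0,0],[0,0,0]],"grip":[0,0,0,0,0,0]}'
python3 -m jog '{"rot":[[0,0,0],[0,0,0],[0,0,0],[0,0,0],[0,0,0],[0,0,0],[0,0,0]],"delta_pos":[[0,0,-2],[0,0,-2],[0,0,-2],[0,0,-2],[0,0,-2],[0,0,0],[0,0,0]],"grip":[0,0,0,0,0,0,0]}'
```

```text
time_s: 13.15
tcp_pos: [0.5487, 0.1795, 0.1823]
ee_rot: [[0.579, -0.816, -0.0], [-0.816, -0.579, -0.001], [0.0, 0.001, -1.0]]
wrist_force: [-0.1, 0.3, -1.8]
gripper_width: 0.16
time_s: 13.73
tcp_pos: [0.5484, 0.1804, 0.1725]
ee_rot: [[0.58, -0.815, -0.0], [-0.815, -0.58, -0.0], [0.0, 0.0, -1.0]]
wrist_force: [0.2, -1.0, -1.5]
gripper_width: 0.163
```

```bash
python3 -m jog '{"rot":[[0,0,0],[0,0,0],[0,0,0],[0,0,0]],"delta_pos":[[-0.6,0,-1],[0,0,-1],[0,0,-1],[0,0,0]],"grip":[0,0,0,0]}'
python3 -m jog '{"rot":[[0,0,0],[0,0,0],[0,0,0],[0,0,0]],"delta_pos":[[0,0,-1],[0,0,-1],[0,0,-1],[0,0,0]],"grip":[0,0,0,0]}'
```

```text
time_s: 14.07
tcp_pos: [0.5477, 0.1803, 0.1693]
ee_rot: [[0.579, -0.815, -0.0], [-0.815, -0.579, -0.0], [-0.0, 0.0, -1.0]]
wrist_force: [-0.3, 0.6, -2.0]
gripper_width: 0.158
time_s: 14.4
tcp_pos: [0.5477, 0.1804, 0.1663]
ee_rot: [[0.579, -0.815, -0.0], [-0.815, -0.579, 0.0], [-0.0, 0.0, -1.0]]
wrist_force: [-0.6, 0.5, -1.9]
gripper_width: 0.158
```

```bash
python3 -m jog '{"rot":[[0,0,0],[0,0,0],[0,0,0],[0,0,0],[0,0,0]],"delta_pos":[[0,0,-1.5],[0,0,-1.5],[0,0,-1.5],[0,0,0],[0,0,0]],"grip":[0,0,0,0,0]}'
python3 -c "
from h import *
s=r.sense();print(s['wrist_force'],s['moment'])"
python3 -m jog '{"rot":[[0,0,0],[0,0,0],[0,0,0],[0,0,0],[0,0,0]],"delta_pos":[[0,0,-1],[0,0,-1],[0,0,-1],[0,0,0],[0,0,0]],"grip":[0,0,0,0,0]}'
```

```text
time_s: 14.82
tcp_pos: [0.548, 0.1805, 0.1626]
ee_rot: [[0.58, -0.815, 0.0], [-0.815, -0.58, 0.0], [0.0, -0.001, -1.0]]
wrist_force: [-2.0, 0.6, 2.7]
gripper_width: 0.159
[-2.03334835  0.6478376   2.73283132] [0.33914937 0.80365397 0.00083554]
time_s: 15.23
tcp_pos: [0.548, 0.1804, 0.16]
ee_rot: [[0.58, -0.815, 0.001], [-0.815, -0.58, 0.0], [0.0, -0.001, -1.0]]
wrist_force: [-3.1, 1.2, 5.0]
gripper_width: 0.157
```

Contact is at the expected pin height, with a spring-like force. I'll ease out the small lateral load and press on to home.

```bash
python3 -m jog '{"rot":[[0,0,0],[0,0,0],[0,0,0],[0,0,0],[0,0,0]],"delta_pos":[[-0.5,0.2,-1],[0,0,-1],[0,0,-1],[0,0,0],[0,0,0]],"grip":[0,0,0,0,0]}'
python3 -m jog '{"rot":[[0,0,0],[0,0,0],[0,0,0],[0,0,0],[0,0,0]],"delta_pos":[[0,0,-1],[0,0,-1],[0,0,0],[0,0,0],[0,0,0]],"grip":[0,0,0,0,0]}'
```

```text
time_s: 15.65
tcp_pos: [0.5479, 0.1806, 0.1574]
ee_rot: [[0.58, -0.815, 0.002], [-0.815, -0.58, 0.0], [0.001, -0.001, -1.0]]
wrist_force: [-2.7, -1.1, 6.1]
gripper_width: 0.158
time_s: 16.07
tcp_pos: [0.548, 0.1805, 0.1562]
ee_rot: [[0.58, -0.815, 0.002], [-0.815, -0.58, -0.0], [0.001, -0.002, -1.0]]
wrist_force: [-4.3, -0.4, 10.3]
gripper_width: 0.159
```

```bash
python3 -m jog '{"rot":[[0,0,0],[0,0,0],[0,0,0],[0,0,0]],"delta_pos":[[-0.5,0,-1],[0,0,0],[0,0,0],[0,0,0]],"grip":[0,0,0,0]}'
python3 -m jog '{"rot":[[0,0,0],[0,0,0],[0,0,0],[0,0,0]],"delta_pos":[[0,0,-1],[0,0,0],[0,0,0],[0,0,0]],"grip":[0,0,0,0]}'
python3 - <<'E'
from h import *
s=r.sense();print(s['tcp_pos'],s['wrist_force'],s['moment'])
a=cap('scene','s9.png');b=cap('wrist','w9.png');d=cap('side','d9.png')
f=lambda c,x,y,w,h,sc:cv2.resize(c['frame'][y:y+h,x:x+w,::-1],None,fx=sc,fy=sc,interpolation=cv2.INTER_CUBIC)
cv2.imwrite('pics/end.png',np.vstack([np.hstack([f(a,330,160,100,75,4),f(d,250,110,100,75,4)]),np.hstack([f(b,200,80,200,150,2),f(a,230,130,200,150,2)])]))
E
```

```text
time_s: 16.4
tcp_pos: [0.5479, 0.1805, 0.1562]
ee_rot: [[0.58, -0.814, 0.003], [-0.814, -0.58, 0.0], [0.002, -0.003, -1.0]]
wrist_force: [-4.4, -0.8, 12.6]
gripper_width: 0.16
time_s: 16.73
tcp_pos: [0.548, 0.1804, 0.1561]
ee_rot: [[0.58, -0.814, 0.004], [-0.814, -0.58, 0.0], [0.002, -0.003, -1.0]]
wrist_force: [-6.0, -0.7, 17.6]
gripper_width: 0.16
[0.54796897 0.18042702 0.15606358] [-5.96133445 -0.70333134 17.63875149] [-0.21388643  2.0496507  -0.07835447]
```

View pics/end.png

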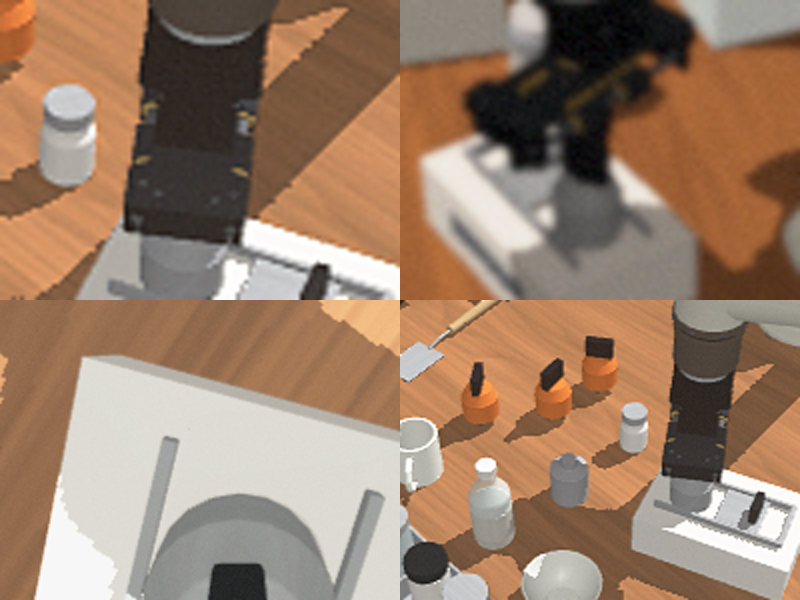

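The view shows the cup body down on the mill's top face, the fin at the open end and the bystanders in place. The tool stopped at the predicted home height, TCP 0.156, while the force rose from 12.6 to 17.6 N. That means it is on the hard stop, so I'll hand in.

```bash
python3 -c "
from station import finish_job;print(finish_job())"
```

```text
the job is handed in; nothing more can be done
None
```

The spice mill job is handed in, with the cup fully home in the drive and still gripped and pressed down; no verdict was reported.

**Lock:** I gripped the fin and slid it about 75 mm to the end stop, where the force rose to about 13 N against 3–4 N while sliding. The next picture showed the drive uncovered and the plate at its open position, within about 2 mm.

**Cup:** I gripped the bar, with the jaws reading about 13.7 mm for the 14 mm bar. I turned the cup to the measured slot angle of about 35.5° (modulo 90°) and lowered it into the drive. The spring met it at the expected pin height.

**Last checks:**
- **Home position:** the TCP stopped at z = 0.1561 m, against a predicted home of 0.1562 m. Two further 1 mm commands raised the upward force from 10 to 17.6 N with almost no movement, so it is on the hard stop.
- **Bystanders:** in the last scene picture, the bystanders and orange cups in view had not visibly moved.
- **Time:** about 17 s of the 58 s had been used at hand-in.

**Small disagreements:**
- A sideways force of about 6 N remains at the wrist. I put it down to roughly 1 mm of centring error and did not remove it.
- The two edge directions of the drive pads, picked by hand, differed by about 3.5°. A second measurement of the pads gave 34.4 to 36.7°, and I used the middle of that.

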